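Key in the code on the tackle box and flip its latch

TASK

Unlock the gray tackle box on the table: on its lid, lightly press in the round key, then the long bar key, then the square key, each well past half its travel, and only then push the flip latch lever over, away from the robot, until it is fully over. Leave the cross-shaped key out, push gently throughout, and do not disturb the dinosaur, jar, mold or pinwheel.

Things in the scene. Friction and masses are not known exactly. Their poses are not given: they have to be found in the camera images.
- tackle_box: Gray plastic tackle box, 200 (its x) by 400 (its y) by 105 mm high, heavy, stands fast on the table. Origin: centre of its underside, z up; -x is its front, towards the robot. Its flat lid top is 105 mm above the table and carries, in a row along its y 54 mm apart, the four key housings in any order, and the latch 80 mm beyond the row at the +y end; the toy dinosaur stands at the -y end.
- round_key_base: Black housing of the round key, 46 (x) by 46 (y) by 8 mm high, fixed on the lid, axes as the box's. Origin: centre of its underside.
- round_key_top (a point): Centre of the top face of the round key: a round button, 32 mm across, bare metal like all four keys. Its top stands 14 mm above its housing (22 mm above the lid) when out, and the point moves down with the key.
- round_key (a joint): How far the round key is pushed straight down into its housing, in m: 0 out, 0.010 at its hard stop. It resists with a steady 3 N or so, has no return spring and stays where it is left. It counts as in from 0.005 on.
- bar_key_base: Black housing of the bar key, 46 (x) by 46 (y) by 8 mm high, fixed on the lid, axes as the box's. Origin: centre of its underside.
- bar_key_top (a point): Centre of the top face of the bar key: a long narrow bar, 40 mm along the housing's x by 12 mm along its y, bare metal like all four keys. Its top stands 14 mm above its housing (22 mm above the lid) when out, and the point moves down with the key.
- bar_key (a joint): How far the bar key is pushed straight down into its housing, in m: 0 out, 0.010 at its hard stop. It resists with a steady 3 N or so, has no return spring and stays where it is left. It counts as in from 0.005 on.
- square_key_base: Black housing of the square key, 46 (x) by 46 (y) by 8 mm high, fixed on the lid, axes as the box's. Origin: centre of its underside.
- square_key_top (a point): Centre of the top face of the square key: a square button, 30 by 30 mm, bare metal like all four keys. Its top stands 14 mm above its housing (22 mm above the lid) when out, and the point moves down with the key.
- square_key (a joint): How far the square key is pushed straight down into its housing, in m: 0 out, 0.010 at its hard stop. It resists with a steady 3 N or so, has no return spring and stays where it is left. It counts as in from 0.005 on.
- cross_key_base: Black housing of the cross key, 46 (x) by 46 (y) by 8 mm high, fixed on the lid, axes as the box's. Origin: centre of its underside.
- cross_key_top (a point): Centre of the top face of the cross key: a plus-shaped button, two crossed bars 40 by 11 mm (not part of the code), bare metal like all four keys. Its top stands 14 mm above its housing (22 mm above the lid) when out, and the point moves down with the key.
- cross_key (a joint): How far the cross key is pushed straight down into its housing, in m: 0 out, 0.010 at its hard stop. It resists with a steady 3 N or so, has no return spring and stays where it is left. It must stay out (under 0.002).
- latch_base: Black hinge block of the latch, fixed on the lid, 50 by 50 by 10 mm, with two small cheeks to 23 mm high; axes as the box's. Origin: centre of its underside; the hinge axis runs along its y, 16 mm above the origin.
- latch_tip (a point): Middle of the free edge of the latch lever: a gray paddle 32 mm wide (y), 6 mm thick with an 8 mm rounded edge, this point 50 mm from the hinge axis. It is pushed over about that axis from leaning to -x to leaning to +x.
- latch (a joint): Angle of the latch lever, rad: 0 leans 0.45 rad (26 degrees) from upright to the box's -x (locked), 0.45 upright, 1.1 leans 0.65 rad (37 degrees) to +x against its stop (open). It starts at 0 to 0.15, takes about 2 N at the free edge, and stays where it is left. Counts as fully over above 0.95.
- dinosaur: Bystander: hard green plastic toy dinosaur, about 85 mm long (x), 29 mm wide, 50 mm tall, 60 g, loose, on the -y end of the box's lid. Origin: centre of its underside.
- jar: Bystander: lidded glass jar with two marbles, 62 mm across, 82 mm tall, loose on the table at the robot's left. Origin: centre of its underside.
- mold: Bystander: coral bracelet mold, a disc 90 mm across and 14 mm high with a ring groove, loose on the table beyond the jar at the left. Origin: centre of its underside.
- pinwheel: Bystander: chrome pinwheel lying flat on the table at the robot's right, wheel 110 mm across, under 20 mm high, stick 200 mm towards its -x. Origin: under the wheel's hub.

How it is judged:
By the outcome, as a careful person would: the job done as asked, in the order asked, and still so for the second after the job is handed in, with the robot touching nothing.
It also fails if it takes over 56 s, if anything falls off the work surface, if the arm or the gripper's body presses on something with over 40 N, if the wrist force passes 120 N, or if a joint passes its speed limit or range.

ROBOT

A 6-joint arm with a two-finger parallel gripper is mounted at the origin on the work surface. World frame = base frame: x ahead of the robot, y to its left, z up, the work surface at z = 0. Lengths are in m, angles in rad, forces in N, time in s.
With the tool pointing down it reaches from about 0.375 to 0.975 m from the base axis. Payload 3.8 kg.
Tool frame: the origin (TCP) lies midway between the tips of the shut fingers; the grasp point (between the pads) lies 19 mm behind it; z points along the fingers, y is the line along which they close (so a half turn about z gives the same grasp; the last joint's range is limited). The gripper opens to 85 mm and grips with 20 to 120 N. Pads are 22 mm wide; open, the fingers measure 114 mm over their backs; the gripper's body (76 mm by 85 mm) begins 54 mm behind the grasp point. The pads swing forward as they close: fully open they stand 13 mm farther back than shut.
Start: joints at [1.109, 0.264, 1.604, -0, 1.274, -0.037], TCP at [0.278, 0.615, 0.199] pointing down, gripper open.
Joint ranges: [-2.63, 2.63], [-0.94, 2.18], [0.31, 2.57], [-1.31, 4.45], [0, 2.66], [-2.55, 2.55]. Speed limits (rad/s): [2.57, 2.57, 3.14, 3.14, 3.14, 3.14].

INTERFACE

Orientations are given as a rotation vector (axis times angle).
In Python, from workcell import bot gives the robot as it stands.
- The arm moves only by the tool servo_tool, never from a script. Its argument "series" is a list of rows, each a list of 7 numbers: the shift along the world's x, y, z in units of 0.15 m (1.0 is 0.15 m), then the turn, a rotation vector about the world's x, y, z in units of 180 degrees (1.0 is 180 degrees), then the closure, from 0 (fully open) to 1 (shut). A call has 1 to 20 rows; each row is the pose to reach, as a shift and turn from the pose commanded when the call began, turning the shorter way round; what a row does not reach only later rows make up. A row lasts 1/10 s, in which the tool goes at most 50 mm and 8.59 degrees, less where a joint would pass 70% of its speed; a pose out of reach is approached as far as the arm can. A call with a number of a shift or a turn outside -1 to 1 is refused whole. A call with a gripper value outside its range is refused whole. The fingers move at their own pace and stop on an object; "newtons" is the grip in N (left out, the last holds). Time passes only in rows, so rows that repeat a pose let the fingers close. It gives the time, the measured TCP pose, the force, the opening and the grip force at its end, in the units of the state.
- bot.read_state(): the state, without advancing time (a new reading comes with each control period).
- bot.read_camera(name): name is "scene" or "top" or "wrist"; returns the picture (400x640x3 uint8, red, green, blue); there is no depth.
- bot.camera_info(name): a dict with "vertical_fov" (degrees; the focal length in pixels is half the picture's height over the tangent of half this angle, whatever the lens; pixels are square), "cx", "cy" (the principal point, pixels), "R" (3x3) and "t" (3): a world point X has camera coordinates R X + t. Camera axes: x right, y down, z forward; pixel columns grow to the right and rows downward; lengths in m; the calibration is good to about 2 mm. The wrist camera is an equidistant fisheye: a pixel r from the principal point sees the ray r / f radians off the axis. A picture is of the moment at which its call begins: read the wrist's pose just before it. camera_info takes no time and is no camera call; for the wrist camera it gives the pose at the moment of the call.
- bot.finish_job(): hands the job in; it is judged then, once.
Trained networks look in the newest picture that a camera, given by its name, has taken for a name from the list of things; names that differ only in an ending like _2 or _b are one class to them, and where a whole thing is asked for, a point or a joint stands for the part that bears it (a point fixed in the world has none). Each returns a list of dicts, best first, with "score" (0 to 1); they miss things now and then, are a little off and sometimes report something else, mostly with a low value. They report only what shows in the picture. A call takes as long as a camera call.
- bot.recognise(target, camera): "box" ([left, top, right, bottom] as shares, 0 to 1, of the picture: columns of its width, rows of its height, round what is visible of it).
- bot.trace(target, camera): "mask" (400x640 bool, what is visible of it) and "box" ([left, top, right, bottom] as shares, 0 to 1, of the picture: columns of its width, rows of its height, round what is visible of it).
- bot.mark_of(target, camera): "at" ([row, column] as shares, 0 to 1, of the picture: columns of its width, rows of its height: a listed point, or the origin of a listed thing).
The state is a dict: "time": time; "q": joint angles; "joint_vel": joint speeds; "joint_torque": joint torques, N m; "tool_pos": TCP position; "tcp_rot": TCP orientation; "wrist_force": force on the tool from outside, world axes, zero at the start; "torque": the same for the moment, N m; "width": opening from 0.0 (shut) to 1.0 (fully open); "grip_force": force on a finger pad.
Only numpy, scipy, OpenCV 4.12 (cv2) and the standard library are available. Lean on these libraries where they do the work, as an engineer would, in place of code of your own. Each camera call takes 0.05 s, during which the arm holds its last target. There are 200 camera calls.

## Working session

There is one attempt and no reset: what is moved stays moved. The work goes in short steps, Python scripts to look and compute and a tool call to move; the robot and the scene stay as the last step left them, time stands still between calls to the robot, and variables do not carry over. Pictures are saved under pics/ and viewed, at most 10 in all, crops included, and the job is handed in when it is done.

Besides the shell and the picture viewer there is one more tool, called as name(argument=value, ...), one argument or row to a line, values as JSON. servo_tool: Moves the arm, as the interface text tells. Shifts and turns lie within -1 to 1; 1 stands for 0.15 m of shift or 180 degrees of turn. Its arguments: {"type":"object","properties":{"series":{"type":"array","items":{"type":"array","items":{"type":"number"}}},"newtons":{"type":"number"}},"required":["series"]}

```bash
mkdir -p pics
cat > h.py <<'E'
import numpy as np, cv2
from workcell import bot
def ray(cam,px):
    c=bot.camera_info(cam); f=200/np.tan(np.radians(c["vertical_fov"])/2)
    R=np.array(c["R"]);t=np.array(c["t"]); d=np.array([(px[0]-c["cx"])/f,(px[1]-c["cy"])/f])
    if cam=="wrist":
        r=np.hypot(*d); v=np.r_[d/r*np.sin(r),np.cos(r)] if r>0 else np.array([0,0,1.])
    else: v=np.r_[d,1]
    return -R.T@t, R.T@v
def at_z(cam,px,z):
    o,v=ray(cam,px); return o+v*(z-o[2])/v[2]
E
python3 - <<'E'
from h import *
for cam in ("top","scene"):
    im=bot.read_camera(cam); cv2.imwrite(f"pics/{cam}0.png",im[:,:,::-1])
    o,_=ray(cam,(320,200)); print(cam,o.round(3))
    for n,z in [("round_key_top",.127),("bar_key_top",.127),("square_key_top",.127),("cross_key_top",.127),("latch_base",.105),("latch_tip",.165),("dinosaur",.105),("tackle_box",0)]:
        for r in bot.mark_of(n,cam)[:2]:
            p=(r["at"][1]*640,r["at"][0]*400); print(n,round(r["score"],2),np.round(p),at_z(cam,p,z).round(4))
print(bot.read_state())
E
```

```text
top [ 0.335 -0.036  1.437]
round_key_top 0.72 [300. 203.] [0.5268 0.0642 0.127 ]
round_key_top 0.56 [319. 191.] [0.5643 0.0048 0.127 ]
bar_key_top 0.59 [301. 203.] [0.5286 0.0607 0.127 ]
square_key_top 0.65 [278. 194.] [0.5559 0.1278 0.127 ]
cross_key_top 0.61 [336. 197.] [ 0.5424 -0.0461  0.127 ]
cross_key_top 0.61 [319. 190.] [0.5654 0.0053 0.127 ]
latch_base 0.81 [255. 205.] [0.5278 0.2014 0.105 ]
latch_tip 0.54 [255. 204.] [0.5221 0.1928 0.165 ]
latch_tip 0.19 [338. 200.] [ 0.5291 -0.0509  0.165 ]
dinosaur 0.58 [361. 198.] [ 0.5423 -0.1239  0.105 ]
tackle_box 0.96 [309. 207.] [0.5338 0.044  0.    ]
tackle_box 0.42 [300. 204.] [0.5441 0.0733 0.    ]
scene [0.998 0.174 1.007]
round_key_top 0.53 [329. 214.] [0.5609 0.0104 0.127 ]
round_key_top 0.34 [294. 196.] [ 0.5508 -0.098   0.127 ]
bar_key_top 0.6 [349. 216.] [0.5428 0.0608 0.127 ]
square_key_top 0.45 [364. 231.] [0.5686 0.1131 0.127 ]
cross_key_top 0.6 [319. 202.] [ 0.5392 -0.0284  0.127 ]
latch_base 0.57 [394. 242.] [0.5521 0.1948 0.105 ]
latch_base 0.45 [314. 201.] [ 0.5315 -0.0474  0.105 ]
latch_tip 0.69 [404. 223.] [0.5236 0.1993 0.165 ]
dinosaur 0.68 [289. 196.] [ 0.5459 -0.117   0.105 ]
tackle_box 0.59 [341. 233.] [0.5419 0.0452 0.    ]
{'time': 0.9, 'q': array([ 1.10907990e+00,  2.63837261e-01,  1.60396372e+00,  1.41274568e-05,
        1.27370002e+00, -3.69429638e-02]), 'joint_vel': array([ 0.00207507,  0.00083937,  0.00019281, -0.00051487, -0.00037694,
        0.00115996]), 'joint_torque': array([-7.51021116e-05, -5.15048575e+01, -3.67730784e+01, -2.20900965e-04,
        6.07296224e-04,  1.17426299e-05]), 'tool_pos': array([0.27820861, 0.61501958, 0.19954167]), 'tcp_rot': array([6.62231973e-01, 3.07099224e+00, 1.44742794e-04]), 'wrist_force': array([ 0.60410002,  0.0155083 , -0.68514616]), 'torque': array([-0.04472077, -0.01677595, -0.01001787]), 'grip_force': 0.0, 'width': 0.998207112779474}
```

View pics/top0.png

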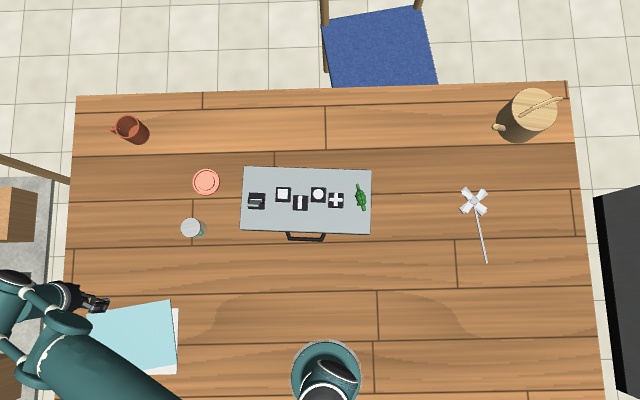

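View pics/scene0.png

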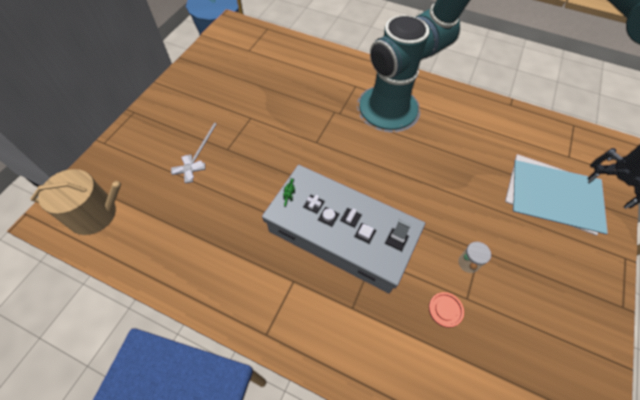

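Left to right along the row (top picture): latch (255,201), square (282,194), bar (300,203), round (318,194), cross (336,200), dinosaur (361,197). The keys are staggered in x. I'll move over the row with the gripper shut and take a closer look.

servo_tool(
  series=[
    [0.2,-0.2,0.25,0,0,-0.04,1],
    [0.4,-0.5,0.5,0,0,-0.08,1],
    [0.5,-0.75,0.75,0,0,-0.12,1],
    [0.6,-1,0.8,0,0,-0.15,1],
  ],
)

```text
time: 1.3
tool_pos: [0.3636, 0.4786, 0.3165]
tcp_rot: [1.366, 2.828, 0.006]
wrist_force: [1.1, 0.0, 0.2]
width: 0.329
grip_force: 0.0
```

servo_tool(
  series=[
    [0.1,-0.3,0,0,0,-0.04,1],
    [0.2,-0.6,0,0,0,-0.08,1],
    [0.3,-0.9,0,0,0,-0.12,1],
    [0.35,-1,0,0,0,-0.13,1],
  ],
)

```text
time: 1.7
tool_pos: [0.4158, 0.3248, 0.314]
tcp_rot: [1.914, 2.489, 0.0]
wrist_force: [-0.7, 0.9, -0.9]
width: -0.0
grip_force: 0.0
```

servo_tool(
  series=[
    [0.1,-0.3,0,0,0,-0.04,1],
    [0.2,-0.6,0,0,0,-0.08,1],
    [0.3,-0.9,0,0,0,-0.09,1],
    [0.35,-1,0,0,0,-0.09,1],
  ],
)

```text
time: 2.1
tool_pos: [0.4682, 0.1748, 0.3138]
tcp_rot: [2.243, 2.197, -0.0]
wrist_force: [0.8, 0.6, 0.4]
width: 0.004
grip_force: 0.0
```

servo_tool(
  series=[
    [0.05,-0.3,0,0,0,0,1],
    [0.1,-0.6,0,0,0,0,1],
    [0.1,-0.7,0,0,0,0,1],
    [0.1,-0.7,0,0,0,0,1],
    [0.1,-0.7,0,0,0,0,1],
  ],
)

```text
time: 2.6
tool_pos: [0.4824, 0.0736, 0.3135]
tcp_rot: [-2.24, -2.202, -0.001]
wrist_force: [-0.6, 0.4, 0.7]
width: -0.003
grip_force: 0.0
```

Run:
```python
from h import *
from scipy.spatial.transform import Rotation as Ro
cam="wrist"
s=bot.read_state(); print(s["time"],s["tool_pos"],Ro.from_rotvec(s["tcp_rot"]).as_matrix().round(3),s["wrist_force"])
im=bot.read_camera(cam); cv2.imwrite("pics/w1.png",im[:,:,::-1]); print(ray(cam,(320,200)))
for n,z in [("round_key_top",.127),("bar_key_top",.127),("square_key_top",.127),("cross_key_top",.127),("round_key_base",.105),("bar_key_base",.105),("square_key_base",.105),("cross_key_base",.105),("latch_base",.105),("latch_tip",.165),("dinosaur",.105)]:
    for r in bot.mark_of(n,cam)[:1]:
        p=(r["at"][1]*640,r["at"][0]*400); print(n,round(r["score"],2),np.round(p),at_z(cam,p,z).round(4))
```

```text
2.6 [0.48242013 0.07360502 0.31353858] [[ 0.017  1.     0.   ]
 [ 1.    -0.017  0.001]
 [ 0.001  0.    -1.   ]] [-0.56057733  0.42368715  0.72559466]
(array([0.483119  , 0.15578796, 0.48725497]), array([-0.01059659, -0.32753928, -0.94477814]))
round_key_top 0.66 [379. 217.] [0.5539 0.0068 0.127 ]
bar_key_top 0.81 [365. 176.] [0.5335 0.0607 0.127 ]
square_key_top 0.7 [389. 133.] [0.5616 0.1132 0.127 ]
cross_key_top 0.82 [369. 256.] [ 0.5427 -0.0485  0.127 ]
bar_key_base 0.66 [361. 172.] [0.5321 0.0603 0.105 ]
square_key_base 0.84 [384. 128.] [0.5606 0.1167 0.105 ]
cross_key_base 0.77 [366. 244.] [ 0.5418 -0.0432  0.105 ]
latch_base 0.73 [367.  61.] [0.5385 0.1997 0.105 ]
latch_tip 0.75 [357.  57.] [0.5202 0.1965 0.165 ]
dinosaur 0.66 [361. 288.] [ 0.5376 -0.118   0.105 ]
```

View pics/w1.png

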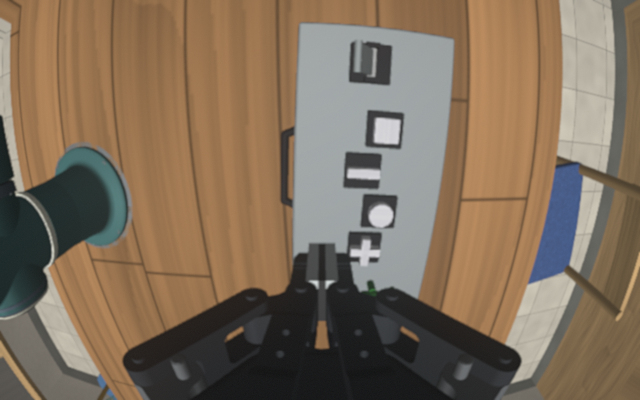

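The wrist view shows square (387,131), bar (363,174), round (381,214), cross (366,250), with the latch leaning towards the robot at (367,61). I'll refine the key centres with bright blobs.

Run:
```python
from h import *
g=cv2.imread("pics/w1.png",0)
n,l,st,c=cv2.connectedComponentsWithStats((g>205).astype(np.uint8))
for i in range(1,n):
    if st[i,4]>60 and 340<c[i][0]<410 and 40<c[i][1]<275: print(st[i],c[i].round(1),at_z("wrist",c[i],.127).round(4))
print(bot.read_state()["time"])
```

```text
[375 119  24  24 492] [386.3 130.8] [0.5587 0.1152 0.127 ]
[349 171  30   7 175] [363.8 173.9] [0.5325 0.0628 0.127 ]
[370 206  22  20 329] [380.8 215.4] [0.5558 0.0083 0.127 ]
[352 247  27  10 128] [365.3 252.6] [ 0.538  -0.0449  0.127 ]
3.2
```

servo_tool(
  series=[
    [0.25,-0.25,-0.3,0,0,0,1],
    [0.48,-0.44,-0.6,0,0,0,1],
    [0.48,-0.44,-0.85,0,0,0,1],
    [0.48,-0.44,-1,0,0,0,1],
    [0.48,-0.44,-1,0,0,0,1],
    [0.48,-0.44,-1,0,0,0,1],
  ],
)

```text
time: 3.8
tool_pos: [0.5539, 0.0075, 0.1633]
tcp_rot: [-2.239, -2.202, 0.002]
wrist_force: [0.9, 0.4, 0.3]
width: -0.0
grip_force: 0.0
```

servo_tool(
  series=[
    [0,0,-0.08,0,0,0,1],
    [0,0,-0.16,0,0,0,1],
    [0,0,-0.2,0,0,0,1],
    [0,0,-0.22,0,0,0,1],
    [0,0,-0.24,0,0,0,1],
    [0,0,-0.25,0,0,0,1],
    [0,0,-0.26,0,0,0,1],
    [0,0,-0.26,0,0,0,1],
  ],
)

```text
time: 4.6
tool_pos: [0.5545, 0.0074, 0.1244]
tcp_rot: [-2.24, -2.203, 0.0]
wrist_force: [0.5, 0.2, -0.3]
width: -0.004
grip_force: 0.0
```

servo_tool(
  series=[
    [0,0,-0.01,0,0,0,1],
    [0,0,-0.02,0,0,0,1],
    [0,0,-0.02,0,0,0,1],
  ],
)

```text
time: 4.9
tool_pos: [0.5543, 0.0075, 0.1212]
tcp_rot: [-2.239, -2.203, 0.0]
wrist_force: [-0.2, -0.1, -0.0]
width: 0.0
grip_force: 0.0
```

servo_tool(
  series=[
    [0,0,-0.007,0,0,0,1],
    [0,0,-0.013,0,0,0,1],
    [0,0,-0.013,0,0,0,1],
  ],
)

```text
time: 5.2
tool_pos: [0.5543, 0.0075, 0.1193]
tcp_rot: [-2.239, -2.203, 0.0]
wrist_force: [-0.3, -0.0, 0.2]
width: -0.002
grip_force: 0.0
```

The force reads about zero, so the key may be holding by friction or not touched at all. I'll look.

Run:
```python
from h import *
im=bot.read_camera("wrist"); cv2.imwrite("pics/w2.png",cv2.resize(im[100:400,180:500,::-1],None,fx=2,fy=2))
```

```text
(no output)
```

View pics/w2.png

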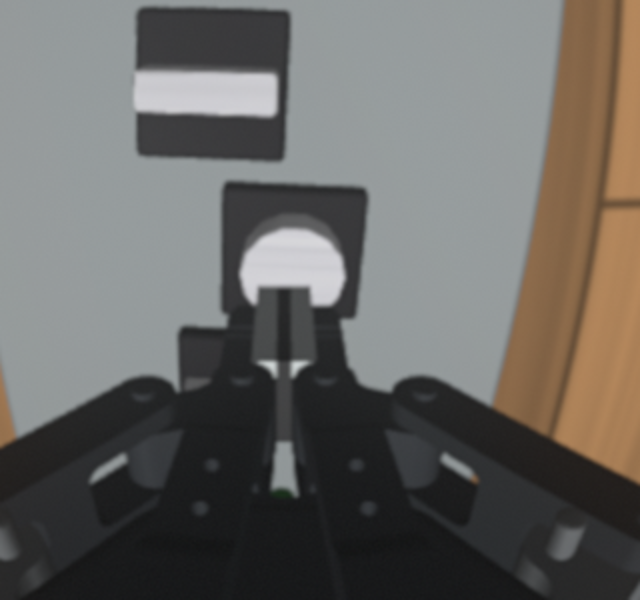

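Run:
```python
from h import *
for z in (.117,.122,.127): print(z,[at_z("wrist",p,z).round(4) for p in ((326.5,235.5),(321.5,244),(283,146.5))])
print({k:v for k,v in bot.read_state().items() if k in("tool_pos","wrist_force","time")})
im=bot.read_camera("wrist")
for n,z in [("round_key_top",.127),("bar_key_top",.127),("round_key_base",.105),("bar_key_base",.105)]:
    for r in bot.mark_of(n,"wrist")[:1]:
        p=(r["at"][1]*640,r["at"][0]*400); print(n,round(r["score"],2),np.round(p),at_z("wrist",p,z).round(4))
```

```text
0.117 [array([0.5568, 0.0043, 0.117 ]), array([ 0.5535, -0.0016,  0.117 ]), array([0.5324, 0.061 , 0.117 ])]
0.122 [array([0.5567, 0.0068, 0.122 ]), array([0.5536, 0.001 , 0.122 ]), array([0.533 , 0.0618, 0.122 ])]
0.127 [array([0.5567, 0.0092, 0.127 ]), array([0.5536, 0.0035, 0.127 ]), array([0.5337, 0.0626, 0.127 ])]
{'time': 5.25, 'tool_pos': array([0.55438499, 0.00747682, 0.11936677]), 'wrist_force': array([ 0.2557131 ,  0.21500405, -0.13716817])}
round_key_top 0.95 [324. 240.] [0.5554 0.0061 0.127 ]
bar_key_top 0.79 [284. 148.] [0.5342 0.0617 0.127 ]
round_key_base 0.59 [326. 221.] [0.5565 0.0095 0.105 ]
bar_key_base 0.91 [285. 140.] [0.5321 0.0629 0.105 ]
```

Run:
```python
from h import *
print("wall foot",at_z("wrist",(326.5,206.5),.113))
for z in (.117,.119,.121,.127): 
  print(z,at_z("wrist",(326.5,214),z)[1], "diam",at_z("wrist",(352.5,235.5),z)[0]-at_z("wrist",(300,235.5),z)[0])
o,v=ray("wrist",(320,200));print(o)
for x0,x1,y in((138,278,93),):
  for z in(.125,.127): print("bar len",at_z("wrist",(180+x1/2,100+y/2),z)[0]-at_z("wrist",(180+x0/2,100+y/2),z)[0])
g=cv2.imread("pics/w2.png",0); print(g[200:300:3,293]); print(g[270,225:365:3])
```

```text
wall foot [0.55715192 0.02229443 0.113     ]
0.117 0.018880199610016815 diam 0.03315714539374037
0.119 0.019678890188758152 diam 0.03278078610153956
0.121 0.020477580767499476 diam 0.03240442680933875
0.127 0.022873652503723446 diam 0.0312753489327362
[0.55524305 0.08924461 0.29319942]
bar len 0.03904992885042102
bar len 0.038585599927691394
[ 58  57  57  58  67  84  92  93  94 127 184 208 209 213 213 210 204 203
 206 208 208 207 204 206 209 209 210 209 189 129  77  73  73  74]
[ 53  56  57  55  70 141 196 209 209 208 209 209 208 209 208 208 208 208
 209 209 208 208 208 207 208 207 207 207 206 206 206 206 206 206 206 206
 206 206 204 176 109  59  54  54  56  98 147]
```

The key's side wall is still fully visible, so the key is out and the visible fingertips are above it. I'll keep feeling downward in small steps.

servo_tool(
  series=[
    [0,0,-0.007,0,0,0,1],
    [0,0,-0.013,0,0,0,1],
  ],
)

```text
time: 5.7
tool_pos: [0.5545, 0.0074, 0.1175]
tcp_rot: [2.239, 2.203, 0.0]
wrist_force: [-0.3, 0.4, -0.1]
width: 0.005
grip_force: 0.0
```

servo_tool(
  series=[
    [0,0,-0.007,0,0,0,1],
    [0,0,-0.013,0,0,0,1],
  ],
)

```text
time: 5.9
tool_pos: [0.5544, 0.0075, 0.1154]
tcp_rot: [-2.24, -2.203, 0.0]
wrist_force: [-0.7, 0.3, 0.7]
width: -0.002
grip_force: 0.0
```

```bash
cat > look.py <<'E'
from h import *
import sys
s=bot.read_state(); print(s["time"],s["tool_pos"].round(4),s["wrist_force"].round(2),s["torque"].round(3))
im=bot.read_camera("wrist"); cv2.imwrite("pics/"+sys.argv[1]+".png",cv2.resize(im[100:400,180:500,::-1],None,fx=2,fy=2))
g=cv2.imread("pics/"+sys.argv[1]+".png",0); print(g[200:300:3,293])
E
python3 look.py w3
```

```text
5.9 [0.5544 0.0075 0.1154] [-0.65  0.27  0.72] [-0.013 -0.006 -0.026]
[ 57  59  58  58  57  60  74  88  93  94 100 145 194 208 210 214 213 210
 204 204 207 208 209 206 205 207 210 210 190 129  78  73  73  73]
```

servo_tool(
  series=[
    [0,0,-0.013,0,0,0,1],
    [0,0,-0.02,0,0,0,1],
  ],
)

```text
time: 6.15
tool_pos: [0.5544, 0.0074, 0.1124]
tcp_rot: [-2.239, -2.203, 0.0]
wrist_force: [-0.5, -0.1, 0.0]
width: -0.002
grip_force: 0.0
```

servo_tool(
  series=[
    [0,0,-0.013,0,0,0,1],
    [0,0,-0.02,0,0,0,1],
  ],
)

```text
time: 6.35
tool_pos: [0.5543, 0.0075, 0.1093]
tcp_rot: [-2.239, -2.203, 0.0]
wrist_force: [-0.1, 0.4, 0.3]
width: -0.001
grip_force: 0.0
```

```bash
python3 look.py w4
```

```text
6.35 [0.5543 0.0075 0.1093] [-0.07  0.42  0.33] [0.01  0.008 0.039]
[ 43  50  56  58  58  57  58  58  66  83  91  93  93 106 159 203 209 211
 214 214 209 204 204 207 208 208 207 204 185 128  77  72  72  74]
```

servo_tool(
  series=[
    [0,0,-0.01,0,0,0,1],
    [0,0,-0.02,0,0,0,1],
  ],
)

```text
time: 6.6
tool_pos: [0.5545, 0.0075, 0.1065]
tcp_rot: [2.239, 2.203, 0.0]
wrist_force: [1.2, -0.9, 0.5]
width: -0.003
grip_force: 0.0
```

servo_tool(
  series=[
    [0,0,-0.007,0,0,0,1],
    [0,0,-0.013,0,0,0,1],
  ],
)

```text
time: 6.8
tool_pos: [0.5544, 0.0075, 0.1045]
tcp_rot: [-2.24, -2.203, 0.0]
wrist_force: [0.3, -0.1, -0.5]
width: 0.004
grip_force: 0.0
```

```bash
python3 look.py w5
```

```text
6.8 [0.5544 0.0075 0.1045] [ 0.31 -0.08 -0.53] [-0.013 -0.    -0.001]
[ 79  41  45  50  56  57  57  57  57  56  68  84  90  93  93  96 132 188
 208 209 213 214 212 206 203 206 208 207 187 128  77  72  73  73]
```

View pics/w5.png

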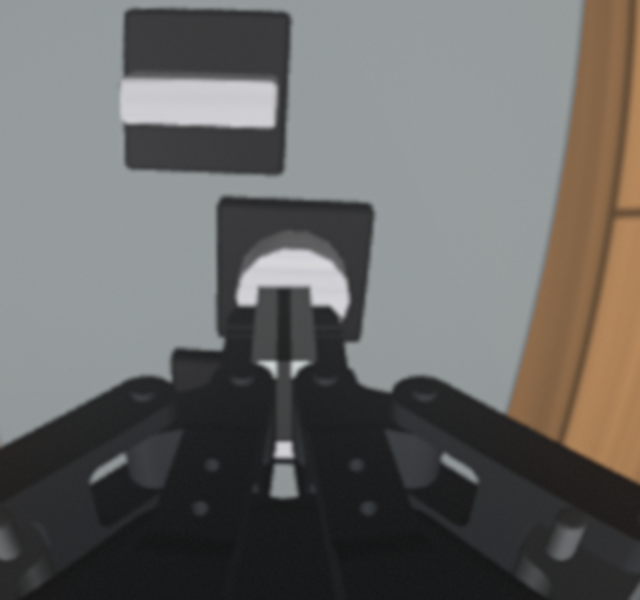

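Still not touching. The fingertip edge now covers the button up to about its centre and the side wall is unchanged, so I'll continue.

servo_tool(
  series=[
    [0,0,-0.01,0,0,0,1],
    [0,0,-0.02,0,0,0,1],
  ],
)

```text
time: 7.05
tool_pos: [0.5545, 0.0074, 0.1016]
tcp_rot: [2.239, 2.203, 0.0]
wrist_force: [-0.1, 0.2, -0.2]
width: 0.0
grip_force: 0.0
```

servo_tool(
  series=[
    [0,0,-0.007,0,0,0,1],
    [0,0,-0.013,0,0,0,1],
  ],
)

```text
time: 7.25
tool_pos: [0.5544, 0.0074, 0.0995]
tcp_rot: [-2.239, -2.203, 0.0]
wrist_force: [0.1, 0.5, 0.4]
width: -0.001
grip_force: 0.0
```

servo_tool(
  series=[
    [0,0,-0.007,0,0,0,1],
    [0,0,-0.013,0,0,0,1],
  ],
)

```text
time: 7.45
tool_pos: [0.5544, 0.0075, 0.0976]
tcp_rot: [-2.24, -2.203, 0.0]
wrist_force: [-0.5, -0.0, 0.1]
width: -0.001
grip_force: 0.0
```

```bash
python3 look.py w6
```

```text
7.45 [0.5544 0.0075 0.0976] [-0.47 -0.02  0.06] [-0.018 -0.06  -0.003]
[155 152 123  64  41  45  51  57  57  56  57  56  56  65  84  89  92  95
  92 105 165 204 209 210 214 214 211 204 183 126  77  72  73  73]
```

Run:
```python
from h import *
g=cv2.imread("pics/w6.png",0); 
n,l,st,c=cv2.connectedComponentsWithStats((g>150).astype(np.uint8))
for i in range(1,n):
    if st[i,4]>1500 and st[i,4]<30000: print(st[i],c[i])
n=[i for i in range(1,n) if 2000<st[i,4]<20000 and c[i][1]<160]
for i in n:
  m=(l==i).astype(np.uint8); r=cv2.minAreaRect(np.argwhere(m)[:,::-1].astype(np.float32)); print(r)
  x,y,w,h=st[i,:4]; xs=np.where(l[int(c[i][1])]==i)[0]
  for z in (.085,.095,.105,.115,.127):
    a=at_z("wrist",(180+xs[0]/2,100+c[i][1]/2),z);b=at_z("wrist",(180+xs[-1]/2,100+c[i][1]/2),z)
    print(z,np.linalg.norm(a-b),((a+b)/2).round(4))
print(ray("wrist",(320,200))[0])
```

```text
[ 236  260  115   69 3286] [299.77358491 284.38953135]
[0.55513865 0.08924544 0.27114424]
```

View pics/w6.png

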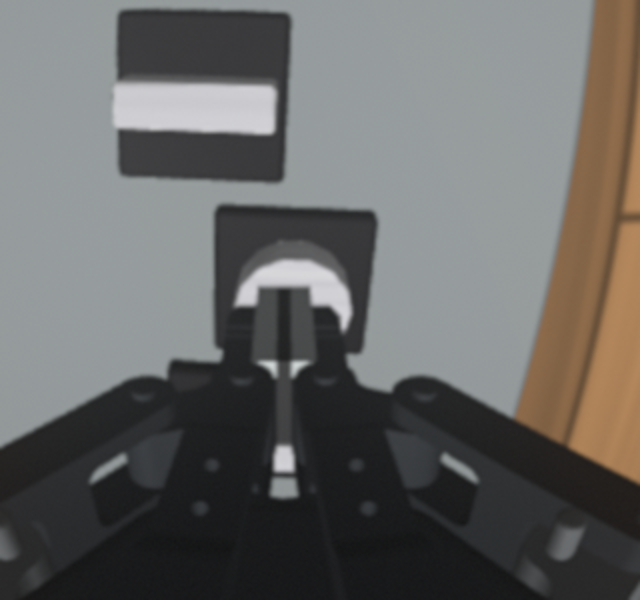

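Run:
```python
from h import *
f=lambda a,b,z:np.linalg.norm(at_z("wrist",(180+a[0]/2,100+a[1]/2),z)-at_z("wrist",(180+b[0]/2,100+b[1]/2),z)).round(4)
for z in (.09,.1,.105,.113,.12,.127):
  print(z,"bar",f((113,106),(276,110),z),"hous top",f((118,12),(291,14),z),"bot",f((120,176),(285,181),z),"hx",f((204,12),(203,178),z),"rh",f((215,207),(377,213),z), "barc",at_z("wrist",(180+195/2,100+108/2),z),"round foot",at_z("wrist",(180+293/2,100+239/2),z)[1],"roundtop",at_z("wrist",(180+293/2,100+259/2),z)[1],"tip",at_z("wrist",(321.5,244),z)[1])
```

```text
0.09 bar 0.0496 hous top 0.051 bot 0.0516 hx 0.0505 rh 0.0508 barc [0.52816395 0.05578414 0.09      ] round foot 0.013152725763332845 roundtop 0.006175608165609345 tip -0.0042627761751830445
0.1 bar 0.0469 hous top 0.0482 bot 0.0488 hx 0.0477 rh 0.048 barc [0.52965308 0.05763136 0.1       ] round foot 0.01735339582965753 roundtop 0.01076144739815979 tip 0.0008993101589783864
0.105 bar 0.0455 hous top 0.0468 bot 0.0474 hx 0.0463 rh 0.0466 barc [0.53039764 0.05855497 0.105     ] round foot 0.01945373086281986 roundtop 0.013054367014435006 tip 0.003480353326059088
0.113 bar 0.0433 hous top 0.0446 bot 0.0451 hx 0.0441 rh 0.0444 barc [0.53158895 0.06003274 0.113     ] round foot 0.022814266915879622 roundtop 0.01672303840047537 tip 0.007610022393388233
0.12 bar 0.0414 hous top 0.0426 bot 0.0431 hx 0.0421 rh 0.0424 barc [0.53263134 0.0613258  0.12      ] round foot 0.0257547359623069 roundtop 0.019933125863260695 tip 0.011223482827301234
0.127 bar 0.0395 hous top 0.0406 bot 0.0411 hx 0.0402 rh 0.0404 barc [0.53367373 0.06261885 0.127     ] round foot 0.02869520500873419 roundtop 0.023143213326046005 tip 0.014836943261214236
```

servo_tool(
  series=[
    [0,0,-0.007,0,0,0,1],
    [0,0,-0.013,0,0,0,1],
  ],
)

```text
time: 7.7
tool_pos: [0.5545, 0.0074, 0.0957]
tcp_rot: [2.24, 2.203, 0.0]
wrist_force: [0.0, 0.3, -0.3]
width: -0.003
grip_force: 0.0
```

servo_tool(
  series=[
    [0,0,-0.007,0,0,0,1],
    [0,0,-0.013,0,0,0,1],
  ],
)

```text
time: 7.9
tool_pos: [0.5545, 0.0075, 0.0942]
tcp_rot: [2.24, 2.203, 0.0]
wrist_force: [-1.0, -0.4, 3.1]
width: 0.001
grip_force: 1.5
```

servo_tool(
  series=[
    [0,0,-0.007,0,0,0,1],
    [0,0,-0.013,0,0,0,1],
  ],
)

```text
time: 8.1
tool_pos: [0.5545, 0.0075, 0.0921]
tcp_rot: [2.239, 2.203, 0.0]
wrist_force: [-0.5, 1.1, 2.9]
width: 0.004
grip_force: 1.5
```

```bash
python3 look.py w7
```

```text
8.1 [0.5545 0.0075 0.0921] [-0.54  1.08  2.88] [ 0.013  0.225 -0.036]
[153 153 153 151 128  75  41  43  48  54  56  57  56  56  56  64  81  92
  94  93 100 143 195 210 210 213 215 212 187 126  76  72  73  73]
```

Contact: a steady 3 N starting at reading z ≈ 0.095, so the z reading sits about 32 mm below the real tip. I'll press on to about 8 mm of travel, reading z ≈ 0.087.

servo_tool(
  series=[
    [0,0,-0.01,0,0,0,1],
    [0,0,-0.02,0,0,0,1],
    [0,0,-0.025,0,0,0,1],
    [0,0,-0.03,0,0,0,1],
    [0,0,-0.035,0,0,0,1],
    [0,0,-0.035,0,0,0,1],
  ],
)

```text
time: 8.75
tool_pos: [0.5545, 0.0075, 0.0865]
tcp_rot: [2.24, 2.203, 0.0]
wrist_force: [-0.1, -0.9, 1.2]
width: 0.001
grip_force: 0.9
```

servo_tool(
  series=[
    [0,0,0.1,0,0,0,1],
    [0,0,0.25,0,0,0,1],
    [-0.07,0.18,0.25,0,0,0,1],
    [-0.143,0.363,0.25,0,0,0,1],
    [-0.143,0.363,0.2,0,0,0,1],
    [-0.143,0.363,0.12,0,0,0,1],
    [-0.143,0.363,0.08,0,0,0,1],
    [-0.143,0.363,0.08,0,0,0,1],
  ],
)

```text
time: 9.55
tool_pos: [0.5317, 0.0611, 0.0967]
tcp_rot: [-2.239, -2.201, 0.004]
wrist_force: [-0.4, -0.8, -0.2]
width: -0.003
grip_force: 0.0
```

```bash
python3 look.py w8
```

```text
9.55 [0.5317 0.0611 0.0967] [-0.38 -0.85 -0.15] [ 0.002 -0.012  0.016]
[120  68  40  42  48  53  55  55  54  54  54  54  54  53  54  52  53  53
  53  53  52  52  64  82  86  87  87  87  82  72  69  70  70  69]
```

View pics/w8.png

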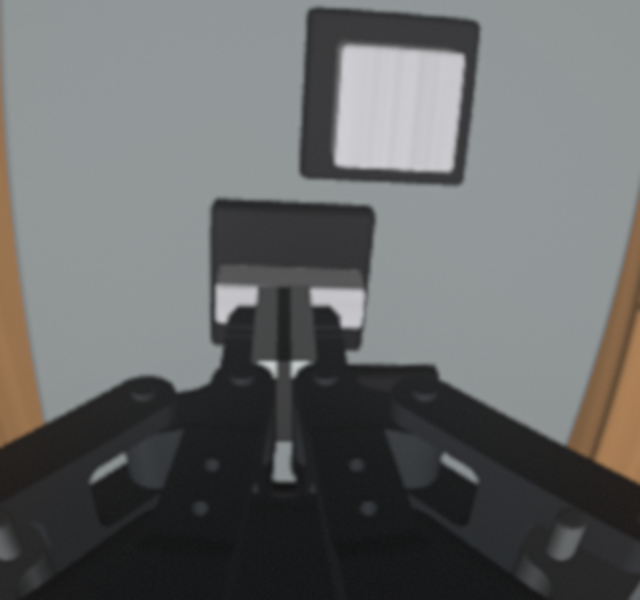

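The fingertip is centred over the bar: bar (215–365, 285–325), tip (284,288). Pressing now.

servo_tool(
  series=[
    [0,0,-0.01,0,0,0,1],
    [0,0,-0.02,0,0,0,1],
    [0,0,-0.03,0,0,0,1],
  ],
)

```text
time: 9.9
tool_pos: [0.5335, 0.0616, 0.0945]
tcp_rot: [2.239, 2.202, 0.001]
wrist_force: [-0.5, 0.0, 3.7]
width: 0.002
grip_force: 1.5
```

servo_tool(
  series=[
    [0,0,-0.01,0,0,0,1],
    [0,0,-0.02,0,0,0,1],
    [0,0,-0.03,0,0,0,1],
    [0,0,-0.037,0,0,0,1],
    [0,0,-0.037,0,0,0,1],
  ],
)

```text
time: 10.4
tool_pos: [0.5333, 0.0619, 0.0886]
tcp_rot: [2.239, 2.203, 0.001]
wrist_force: [0.8, -1.7, 2.9]
width: 0.001
grip_force: 1.1
```

servo_tool(
  series=[
    [0,0,-0.007,0,0,0,1],
    [0,0,-0.012,0,0,0,1],
    [0,0,-0.012,0,0,0,1],
  ],
)

```text
time: 10.7
tool_pos: [0.5332, 0.062, 0.0868]
tcp_rot: [2.239, 2.203, 0.001]
wrist_force: [0.7, -0.9, 1.5]
width: 0.002
grip_force: 1.2
```

servo_tool(
  series=[
    [0,0,0.1,0,0,0,1],
    [0,0,0.25,0,0,0,1],
    [0.09,0.18,0.25,0,0,0,1],
    [0.178,0.35,0.25,0,0,0,1],
    [0.178,0.35,0.2,0,0,0,1],
    [0.178,0.35,0.12,0,0,0,1],
    [0.178,0.35,0.08,0,0,0,1],
    [0.178,0.35,0.08,0,0,0,1],
  ],
)

```text
time: 11.5
tool_pos: [0.5573, 0.1135, 0.0964]
tcp_rot: [-2.238, -2.2, 0.006]
wrist_force: [-0.5, 0.3, 0.3]
width: 0.003
grip_force: 0.0
```

```bash
python3 look.py w9
python3 - <<'E'
from h import *
for n,z in [("square_key_top",.127),("latch_base",.105),("latch_tip",.15)]:
    for r in bot.mark_of(n,"wrist")[:1]:
        p=(r["at"][1]*640,r["at"][0]*400); print(n,round(r["score"],2),np.round(p),at_z("wrist",p,z).round(4))
E
```

```text
11.5 [0.5573 0.1135 0.0964] [-0.48  0.26  0.28] [ 0.021 -0.004  0.044]
[125  72  43  46  51  56  57  57  57  57  58  57  66  84  91  91  91  93
 118 168 195 202 204 203 203 203 203 203 184 125  77  72  73  73]
square_key_top 0.94 [330. 255.] [0.5628 0.114  0.127 ]
latch_base 0.68 [289.  96.] [0.5431 0.1963 0.105 ]
latch_tip 0.75 [209.  96.] [0.5151 0.1985 0.15  ]
```

View pics/w9.png

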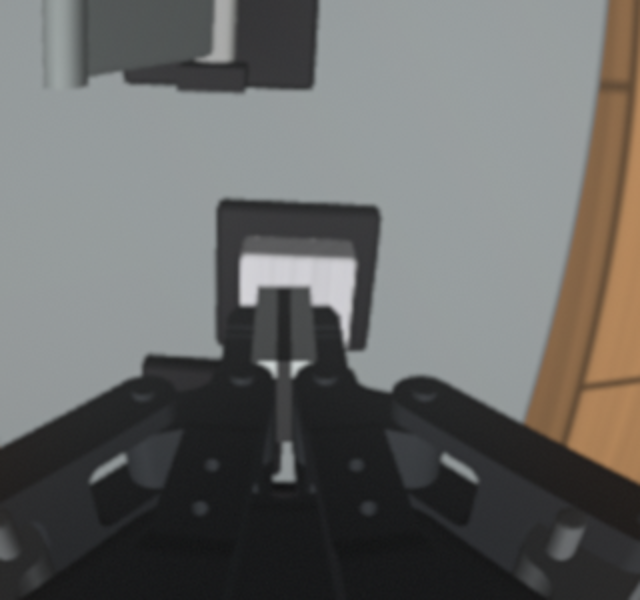

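The tip lies on the square button (240–357, 255–345 in the crop). The latch lever leans to -x. Pressing square.

servo_tool(
  series=[
    [0,0,-0.01,0,0,0,1],
    [0,0,-0.02,0,0,0,1],
    [0,0,-0.03,0,0,0,1],
    [0,0,-0.04,0,0,0,1],
  ],
)

```text
time: 12.1
tool_pos: [0.5599, 0.1144, 0.0932]
tcp_rot: [2.239, 2.203, 0.0]
wrist_force: [-0.9, 0.0, 2.3]
width: -0.005
grip_force: 1.5
```

servo_tool(
  series=[
    [0,0,-0.01,0,0,0,1],
    [0,0,-0.02,0,0,0,1],
    [0,0,-0.03,0,0,0,1],
    [0,0,-0.037,0,0,0,1],
    [0,0,-0.037,0,0,0,1],
  ],
)

```text
time: 12.6
tool_pos: [0.5599, 0.1144, 0.0871]
tcp_rot: [2.239, 2.203, 0.0]
wrist_force: [0.5, -0.2, 0.9]
width: -0.001
grip_force: 0.8
```

servo_tool(
  series=[
    [0,0,0.15,0,0,0,1],
    [0,0,0.45,0,0,0,1],
    [0,0,0.75,0,0,0,1],
    [-0.25,0.2,1,0,0,0,1],
    [-0.5,0.4,1,0,0,0,1],
    [-0.73,0.56,1,0,0,0,1],
    [-0.73,0.56,1,0,0,0,1],
    [-0.73,0.56,1,0,0,0,1],
  ],
)

```text
time: 13.4
tool_pos: [0.4494, 0.199, 0.2369]
tcp_rot: [2.237, 2.206, 0.0]
wrist_force: [1.1, -0.5, 0.7]
width: 0.002
grip_force: 0.0
```

Run:
```python
from h import *
cam="wrist"
s=bot.read_state(); print(s["time"],s["tool_pos"])
im=bot.read_camera(cam); cv2.imwrite("pics/w10.png",cv2.resize(im[40:340,240:560,::-1],None,fx=2,fy=2))
for n,z in [("latch_base",.105),("latch_tip",.167),("cross_key_top",.127),("dinosaur",.105)]:
    for r in bot.mark_of(n,cam)[:1]:
        p=(r["at"][1]*640,r["at"][0]*400); print(n,round(r["score"],2),np.round(p),at_z(cam,p,z).round(4))
```

```text
13.4 [0.44938499 0.19904488 0.23694762]
latch_base 0.56 [407. 178.] [0.5393 0.1964 0.105 ]
latch_tip 0.88 [403. 196.] [0.519  0.1975 0.167 ]
```

View pics/w10.png

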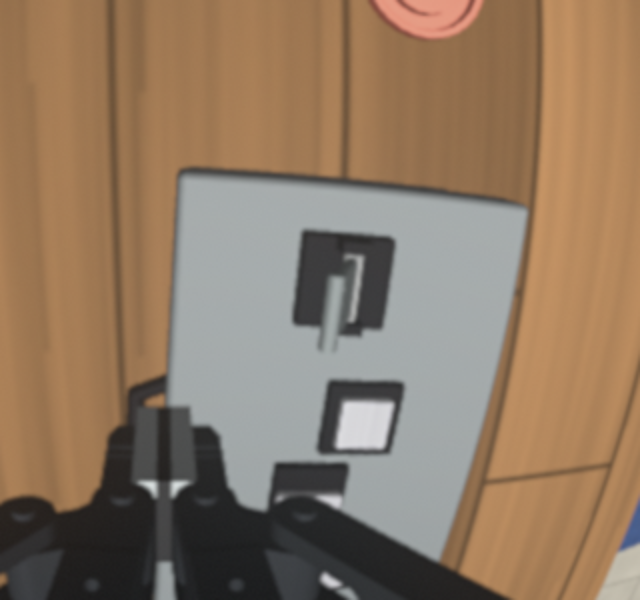

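The latch is still leaning to -x: tip at about (0.519, 0.1975), hinge x ≈ 0.54. I'll come down in front of it, then push along +x.

servo_tool(
  series=[
    [0,-0.013,-0.25,0,0,0,1],
    [0.05,-0.013,-0.5,0,0,0,1],
    [0.1,-0.013,-0.7,0,0,0,1],
    [0.15,-0.013,-0.82,0,0,0,1],
    [0.2,-0.013,-0.82,0,0,0,1],
    [0.2,-0.013,-0.82,0,0,0,1],
  ],
)

```text
time: 14.25
tool_pos: [0.4816, 0.196, 0.1143]
tcp_rot: [2.241, 2.201, -0.0]
wrist_force: [-0.1, 0.9, 0.4]
width: 0.001
grip_force: 0.0
```

servo_tool(
  series=[
    [0.03,0,0,0,0,0,1],
    [0.06,0,0,0,0,0,1],
    [0.09,0,0,0,0,0,1],
    [0.12,0,0,0,0,0,1],
    [0.15,0,0,0,0,0,1],
    [0.18,0,0,0,0,0,1],
    [0.2,0,0,0,0,0,1],
  ],
)

```text
time: 14.95
tool_pos: [0.5098, 0.1965, 0.1141]
tcp_rot: [-2.239, -2.202, 0.002]
wrist_force: [-3.3, 0.3, 1.6]
width: -0.002
grip_force: 1.6
```

servo_tool(
  series=[
    [0.03,0,0,0,0,0,1],
    [0.06,0,0,0,0,0,1],
    [0.09,0,0,0,0,0,1],
    [0.1,0,0,0,0,0,1],
  ],
)

```text
time: 15.35
tool_pos: [0.5259, 0.1963, 0.1142]
tcp_rot: [2.239, 2.203, 0.0]
wrist_force: [-2.9, -0.2, 1.3]
width: -0.0
grip_force: 1.1
```

servo_tool(
  series=[
    [0.03,0,0,0,0,0,1],
    [0.05,0,0,0,0,0,1],
    [0.07,0,0,0,0,0,1],
    [0.08,0,0,0,0,0,1],
  ],
)

```text
time: 15.75
tool_pos: [0.5369, 0.1962, 0.1136]
tcp_rot: [-2.239, -2.202, 0.002]
wrist_force: [-3.8, -0.8, -0.6]
width: 0.0
grip_force: 1.3
```

servo_tool(
  series=[
    [0.01,0,0,0,0,0,1],
    [0.02,0,0,0,0,0,1],
    [0.03,0,0,0,0,0,1],
  ],
)

```text
time: 16.05
tool_pos: [0.5416, 0.1966, 0.1141]
tcp_rot: [-2.239, -2.203, 0.0]
wrist_force: [-3.6, 0.7, -0.5]
width: 0.001
grip_force: 1.4
```

servo_tool(
  series=[
    [0.01,0,0,0,0,0,1],
    [0.02,0,0,0,0,0,1],
    [0.02,0,0,0,0,0,1],
  ],
)

```text
time: 16.35
tool_pos: [0.5451, 0.1966, 0.1144]
tcp_rot: [2.239, 2.203, 0.001]
wrist_force: [-2.9, 0.1, -0.1]
width: 0.003
grip_force: 1.0
```

servo_tool(
  series=[
    [0.01,0,0,0,0,0,1],
    [0.02,0,0,0,0,0,1],
    [0.02,0,0,0,0,0,1],
  ],
)

```text
time: 16.65
tool_pos: [0.5481, 0.1965, 0.1144]
tcp_rot: [2.239, 2.203, 0.001]
wrist_force: [-2.8, 0.2, -0.5]
width: -0.001
grip_force: 1.0
```

servo_tool(
  series=[
    [0.007,0,0,0,0,0,1],
    [0.014,0,0,0,0,0,1],
    [0.014,0,0,0,0,0,1],
  ],
)

```text
time: 16.95
tool_pos: [0.55, 0.1965, 0.1143]
tcp_rot: [2.239, 2.203, 0.0]
wrist_force: [-2.4, 0.5, 1.2]
width: -0.004
grip_force: 1.1
```

servo_tool(
  series=[
    [0.007,0,0,0,0,0,1],
    [0.014,0,0,0,0,0,1],
    [0.014,0,0,0,0,0,1],
  ],
)

```text
time: 17.25
tool_pos: [0.5516, 0.1964, 0.1142]
tcp_rot: [-2.239, -2.203, 0.001]
wrist_force: [-4.3, -1.1, 1.2]
width: 0.001
grip_force: 2.1
```

servo_tool(
  series=[
    [0.007,0,0,0,0,0,1],
    [0.01,0,0,0,0,0,1],
    [0.01,0,0,0,0,0,1],
  ],
)

```text
time: 17.55
tool_pos: [0.5516, 0.1964, 0.1141]
tcp_rot: [-2.238, -2.201, 0.004]
wrist_force: [-9.1, 0.2, 3.8]
width: 0.003
grip_force: 4.4
```

Run:
```python
from h import *
cam="wrist"
s=bot.read_state(); print(s["time"],s["tool_pos"],s["wrist_force"])
im=bot.read_camera(cam); cv2.imwrite("pics/w11.png",cv2.resize(im[100:400,180:500,::-1],None,fx=2,fy=2))
for z in (.161,): 
  for r in bot.mark_of("latch_tip",cam)[:1]: p=(r["at"][1]*640,r["at"][0]*400); print(r["score"],p,at_z(cam,p,z))
```

```text
17.55 [0.55160212 0.19643046 0.11406397] [-9.06335208  0.21166839  3.8342684 ]
0.59 (362.688, 274.2) [0.57110812 0.19570698 0.161     ]
```

The force jumped to 9 N with no further motion, and the tip is at x ≈ 0.571: the lever is at its stop. Backing off to verify.

servo_tool(
  series=[
    [-0.1,0,0,0,0,0,1],
    [-0.3,0,0.1,0,0,0,1],
    [-0.45,0,0.4,0,0,0,1],
    [-0.6,0,0.7,0,0,0,1],
    [-0.8,0,1,0,0,0,1],
    [-0.8,-0.3,1,0,0,0,1],
    [-0.8,-0.4,1,0,0,0,1],
    [-0.8,-0.4,1,0,0,0,1],
    [-0.8,-0.4,1,0,0,0,1],
  ],
)

```text
time: 18.55
tool_pos: [0.4337, 0.1366, 0.2645]
tcp_rot: [2.24, 2.201, 0.003]
wrist_force: [-0.7, 0.6, -0.1]
width: -0.0
grip_force: 0.0
```

Run:
```python
from h import *
a=bot.read_camera("wrist"); b=bot.read_camera("scene")
s=bot.read_state(); print(s["time"],s["tool_pos"],s["wrist_force"])
A=cv2.resize(a[40:260,310:480],(395,512)); B=cv2.resize(b[150:300,250:430],(400,333))
o=np.zeros((512,800,3),np.uint8); o[:,:395]=A; o[:333,400:]=B
cv2.imwrite("pics/v.png",o[:,:,::-1])
g=cv2.cvtColor(a,cv2.COLOR_RGB2GRAY)
n,l,st,c=cv2.connectedComponentsWithStats((g>190).astype(np.uint8))
for i in range(1,n):
    if st[i,4]>60 and 330<c[i][0]<480 and 40<c[i][1]<300: print(st[i],c[i].round(1),[at_z("wrist",c[i],z)[:2].round(4) for z in(.119,.127)])
```

```text
18.65 [0.43351794 0.13697227 0.2639035 ] [-1.44028013 -0.08599953  0.31317127]
[420 179  26  25 539] [432.8 190.9] [array([0.5579, 0.1166]), array([0.5548, 0.1192])]
[392 231  31   7 214] [406.8 234. ] [array([0.5311, 0.0643]), array([0.5287, 0.0682])]
[410 263  22  19 320] [420.1 272.2] [array([0.5545, 0.0098]), array([0.5515, 0.0151])]
```

View pics/v.png

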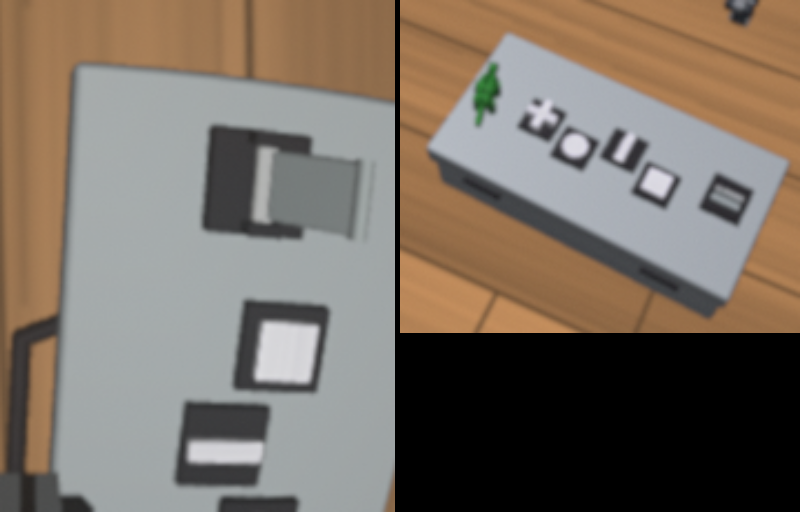

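The view shows the lever leaning to +x and the dinosaur and cross key unchanged. All three key positions fit a top height of about 0.119, so they are in by about 8 mm.

```bash
python3 -c "
from workcell import bot
print(bot.finish_job())"
```

```text
the job is handed in; nothing more can be done
None
```

I pressed the round, bar and square keys in order, each about 8 mm in, then pushed the latch over to its stop and handed the job in at about 19 s; the cross key and dinosaur looked untouched in the last picture, and the arm stayed clear of the jar, mold and pinwheel, which I did not check again.

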